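# Push a stuck slug out of a pipe stub with a drift

## Robot

A 7-joint arm with a two-finger parallel gripper is mounted at the origin on a cart in front of the work surface, level with it; the furniture and walls round the work are solid. World frame = base frame: x ahead of the robot, y to its left, z up, the work surface at z = 0. Lengths are in m, angles in rad, forces in N, time in s.
With the tool pointing down it reaches from about 0.425 to 1.025 m from the base axis. Payload 9.4 kg.
Tool frame: the origin (TCP) lies on the centre line of the jaws, within the pads' length; the fingertips stand 11 mm ahead of it and the grasp point (between the pads) lies 8 mm behind it; z points along the fingers, y is the direction in which the jaws open and shut (so a half turn about z gives the same grasp; the last joint's range is limited). The gripper opens to 85 mm and grips with 20 to 120 N. Pads are 22 mm wide; open, the fingers measure 114 mm over their backs; the gripper's body (76 mm by 85 mm) begins 54 mm behind the grasp point. The pads swing forward as they close: fully open they stand 13 mm farther back than shut.
Start: joints at [-1.328, 0.599, -0.003, 1.599, 0.002, 0.943, -0.08], TCP at [0.228, 0.688, 0.242] pointing down, gripper open.
Joint ranges: [-2.57, 2.57], [-0.35, 1.97], [-1.29, 1.29], [0.11, 2.56], [-1.05, 4.19], [0.11, 1.86], [-2.63, 2.63]. Speed limits (rad/s): [2.22, 2.22, 3.01, 3.01, 3.14, 3.14, 3.14].

## Interface

Orientations are given as a rotation vector (axis times angle).
In Python, from station import manip, vision, finish_job gives the robot as it stands.
- The arm moves only by the shell command python3 -m creep 'ROWS' [OPENING] [FORCE]. ROWS is JSON, a list of rows, each a list of 2 entries, a list of its own where there are three numbers: the shift along the tool's x, y, z in cm, then the turn about the tool's z in degrees. In form: [[[x, y, z], yaw], ...]. A call has exactly 10 rows; each row shifts and turns the commanded pose from where the row before left it, along the tool's axes as they then stand; what a row does not reach is not made up. A row lasts 1/12 s, in which the tool goes at most 41.7 mm and 7.16 degrees, less where a joint would pass 70% of its speed; a pose out of reach is approached as far as the arm can. A call with a gripper value outside its range is refused whole. OPENING is the opening, from -1 (shut) to 1 (fully open), set as the call begins (- or left out, the last holds). The fingers move at their own pace and stop on an object; FORCE is the grip in N (left out, the last holds). Time passes only in rows, so rows that do not move let the fingers close, or fill a call up. It gives the time, the measured TCP pose, the force and the opening at its end, in the units of the state.
- manip.get_obs(): the state, without advancing time (a new reading comes with each control period).
- vision.camera(name): name is "scene" or "top"; returns a dict with "image" (420x560x3 uint8, red, green, blue), "intrinsics" (3x3 intrinsics, pixels), "camera_from_world" (4x4, takes a point from world to camera coordinates). Camera axes: x right, y up, looking along -z (the intrinsics and any distortion apply to the point x, -y, -z); pixel columns grow to the right and rows downward; lengths in m; the calibration is good to about 2 mm. A picture is of the moment at which its call begins. There is no depth.
- finish_job(): hands the job in, once; it reports no verdict.
The state is a dict: "time": time; "joint_positions": joint angles; "joint_velocities": joint speeds; "joint_efforts": joint torques, N m; "tcp_pos": TCP position; "eef_rot": TCP orientation; "ft_force": force on the tool from outside, world axes, zero at the start; "moment": the same for the moment, N m; "width": opening from 0.0 (shut) to 1.0 (fully open).
Only numpy, scipy, OpenCV 4.12 (cv2) and the standard library are available. Lean on these libraries where they do the work, as an engineer would, in place of code of your own. Each camera call takes 0.05 s, during which the arm holds its last target.

## Task

A short steel slug is stuck inside the pipe stub that is strapped to the stand on the bench. Take the drift with the long shank, push its shank through the pipe from the open end opposite the tray until the slug comes out of the far end and drops into the tray, then draw the drift back out and lay it flat on the open bench. Leave the short drift where it lies.

Things in the scene. Friction and masses are not known exactly. Their poses are not given: they have to be found in the camera images.
- pipe_bore (a point): Dark steel pipe stub, level, 100 mm long, 40 mm outside, bore 32 mm, strapped on two saddles to a grey base plate 112 x 100 mm, fixed. Point: middle of the bore, on its axis, 60 mm above the bench. x axis: along the bore from the entry mouth (x = -50 mm) to the far mouth (+50 mm), where the tray is; z up. The straps rise to 83 mm above the bench; nothing stands in front of the entry mouth.
- tray_in (a point): Open aluminium tray fixed under the far mouth: 122 mm along the bore, 110 mm wide, walls 4 mm thick and 36 mm high. Point: centre of its inner floor, 4 mm above the bench and 116 mm along x from pipe_bore; same axes.
- slug_center (a point): Round steel slug, 26 mm in diameter, 36 mm long, rough, about 150 g, lying lengthwise on the bottom of the bore near the pipe's middle, held by friction: a push of 1 to 5 N moves it. Point: its centre. It tips out once most of it is past the far mouth; a shank tip pushed 5 to 15 mm beyond the far mouth ejects it.
- drift_grip (a point): Long drift lying flat, about 220 g: square dark steel handle with black grooves, 70 mm long, 28 x 28 mm, and on its centre line a bright round shank 150 mm long, 12 mm thick (20 mm at the root, for 12 mm). Point: centre of the handle, 14 mm above the bench, near the balance. x axis along the shank to the tip, z up. Grasp the handle across its flat sides.
- drift_tip (a point): The end of the long drift's shank, on its centre line, 185 mm along x from drift_grip; same axes.
- short_drift: Short drift: the same handle with a shank only 55 mm long, too short for the pipe; loose on the bench. It and the long drift may lie in either place. Origin at the middle of the handle's underside, x axis towards its tip.

How it is judged:
On the way, in this order (a step that is already met when the one before it is completed fails the run):
1. the long drift's tip is in the entry end of the bore while the slug is still in the pipe (x of drift_tip in the frame of pipe_bore above -0.045 m and y of drift_tip in the frame of pipe_bore between -0.02 and 0.02 m and z of drift_tip in the frame of pipe_bore between -0.02 and 0.02 m and x of slug_center in the frame of pipe_bore below 0.04 m and y of slug_center in the frame of pipe_bore between -0.02 and 0.02 m and z of slug_center in the frame of pipe_bore between -0.02 and 0.02 m), for 0.1 s.
2. the slug's middle has passed the far mouth with the drift's shank through the pipe behind it (x of drift_tip in the frame of pipe_bore above 0.02 m and y of drift_tip in the frame of pipe_bore between -0.02 and 0.02 m and z of drift_tip in the frame of pipe_bore between -0.02 and 0.02 m and x of slug_center in the frame of pipe_bore above 0.052 m).
At the end, for the whole second after the job is handed in: The slug lies at rest in the tray (inside its walls, its centre more than 20 mm below the bore axis), and the long drift is out of the pipe, at rest, lying flat on the bench (handle centre within 10 mm of its lying height of 14 mm, tip less than 30 mm above the bench) (x of slug_center in the frame of pipe_bore between 0.05 and 0.177 m and y of slug_center in the frame of pipe_bore between -0.055 and 0.055 m and z of slug_center in the frame of pipe_bore below -0.02 m and linear speed of slug below 0.05 m/s and height (world z) of drift_grip between 0 and 0.024 m and height (world z) of drift_tip below 0.03 m and linear speed of long_drift below 0.03 m/s); the robot touches nothing.
It fails at once if the short drift is moved more than 40 mm (distance of short_drift from where it was at the start of the episode above 0.04 m).
It also fails if it takes over 45 s, if anything falls off the work surface, if the arm or the gripper's body presses on something with over 40 N, if the wrist force passes 120 N, or if a joint passes its speed limit or range.

## Working session

There is one attempt and no reset: what is moved stays moved. The work goes in short steps, Python scripts to look and compute and a shell command to move; the robot and the scene stay as the last step left them, time stands still between calls to the robot, and variables do not carry over. Pictures are saved under pics/ and viewed, and the job is handed in when it is done.

```bash
mkdir -p pics; ls; python3 - <<'E'
from station import manip, vision
import cv2,numpy as np,json
print(manip.get_obs())
for n in("scene","top"):
    c=vision.camera(n); cv2.imwrite(f"pics/{n}0.png",c["image"][:,:,::-1])
    print(n,c["intrinsics"],c["camera_from_world"],[k for k in c])
    np.savez(f"{n}0.npz",**{k:v for k,v in c.items()})
E
```

```text
pics
{'time': 0.0, 'joint_positions': array([-1.32771539,  0.60014429, -0.00256807,  1.60014346,  0.00180807,
        0.94287407, -0.07980905]), 'joint_velocities': array([ 2.09010986e-03, -6.25516204e-04, -9.20400431e-04,  3.76928198e-05,
       -9.21177314e-04, -8.97834288e-04, -1.20617725e-05]), 'joint_efforts': array([-1.74657973e-03, -7.76426768e+01,  1.56510741e+00, -2.58012003e+01,
        1.24662335e-02,  8.87456088e-03,  1.03750804e-05]), 'tcp_pos': array([0.22776839, 0.6878122 , 0.24139788]), 'eef_rot': array([-5.00039003e-01, -3.10142583e+00,  2.45465454e-03]), 'ft_force': array([-0.37942588,  0.12900014,  0.17169241]), 'moment': array([ 0.01802668, -0.00513621, -0.03547761]), 'width': 1.001615112835296}
scene [[456.64789951   0.         279.09828784]
 [  0.         456.64789951 207.98153774]
 [  0.           0.           1.        ]] [[ 0.60535268 -0.79576828 -0.01734838 -0.32583038]
 [ 0.48883974  0.35449014  0.79710253 -0.29381399]
 [-0.62815908 -0.49100874  0.60359472 -0.64684249]
 [ 0.          0.          0.          1.        ]] ['image', 'intrinsics', 'camera_from_world']
top [[402.48367077   0.         273.90899716]
 [  0.         402.48367077 210.38103775]
 [  0.           0.           1.        ]] [[ 0.00497047 -0.99998551 -0.00206925 -0.04838762]
 [ 0.97906099  0.00444532  0.2035186  -0.49993589]
 [-0.20350645 -0.00303751  0.97906889 -0.79892635]
 [ 0.          0.          0.          1.        ]] ['image', 'intrinsics', 'camera_from_world']
```

View pics/scene0.png

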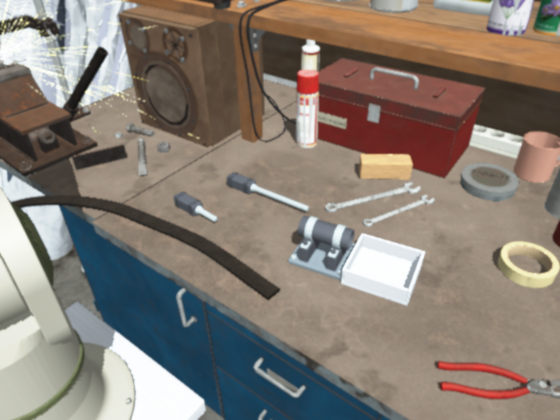

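View pics/top0.png

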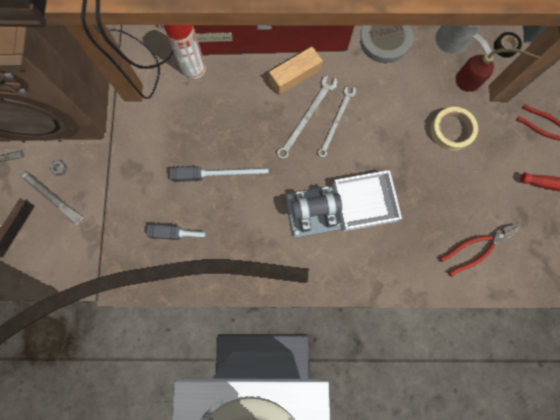

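Scene view: the long drift has its handle near (240,182) and tip near (308,208). The short drift is nearer the robot, around (195,205). The pipe is near (327,233) with the tray to its right. In the top view the long drift runs from (170,173) to (268,171) and the pipe is around (316,204). I'll enlarge these.

```bash
cat > h.py <<'E'
import numpy as np,cv2
def load(n): return np.load(n+".npz")
def proj(c,P):
    P=np.atleast_2d(P);M=c["camera_from_world"];q=P@M[:3,:3].T+M[:3,3]
    q=np.c_[q[:,0],-q[:,1],-q[:,2]]@c["intrinsics"].T
    return q[:,:2]/q[:,2:]
def back(c,u,v,z):
    M=c["camera_from_world"];K=c["intrinsics"]
    d=np.linalg.inv(K)@[u,v,1];d=np.array([d[0],-d[1],-d[2]])
    R=M[:3,:3];o=-R.T@M[:3,3];d=R.T@d
    return o+d*(z-o[2])/d[2]
E
python3 - <<'E'
from h import *
for n,(x0,y0,x1,y1),s in(("top",(140,150,290,250),5),("top",(270,160,410,250),5.5),("scene",(160,160,320,240),5),("scene",(280,200,430,305),5)):
    im=load(n+"0")["image"][y0:y1,x0:x1,::-1]
    cv2.imwrite(f"pics/{n}_c{x0}.png",cv2.resize(im,None,fx=s,fy=s,interpolation=cv2.INTER_CUBIC))
t=load("top0"); print(proj(t,[[.228,.688,.24],[0,0,0],[.6,.2,0]]))
E
```

```text
[[-209.60641987  358.12014271]
 [ 249.53224591  462.23908897]
 [ 166.74055654  171.78079722]]
```

View pics/top_c140.png

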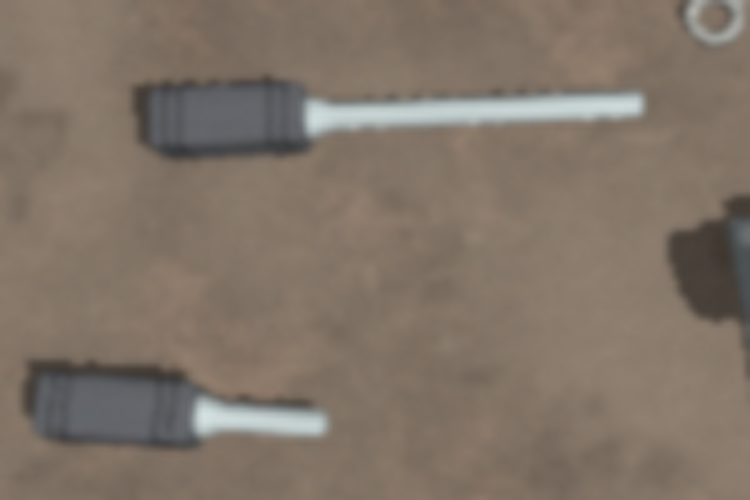

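View pics/top_c270.png

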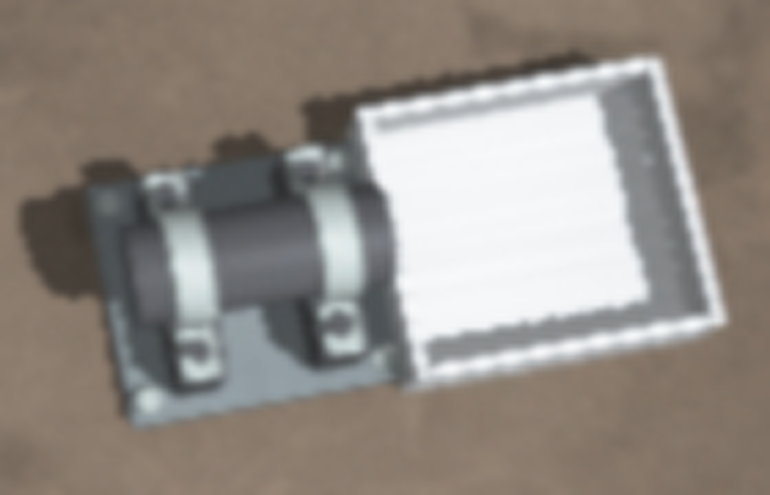

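View pics/scene_c160.png

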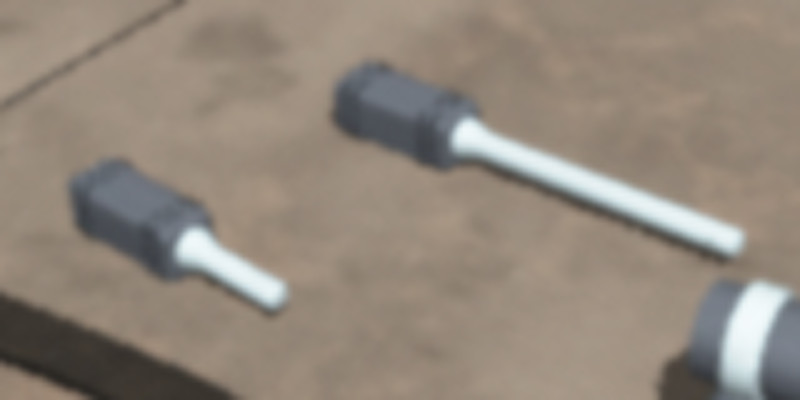

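View pics/scene_c280.png

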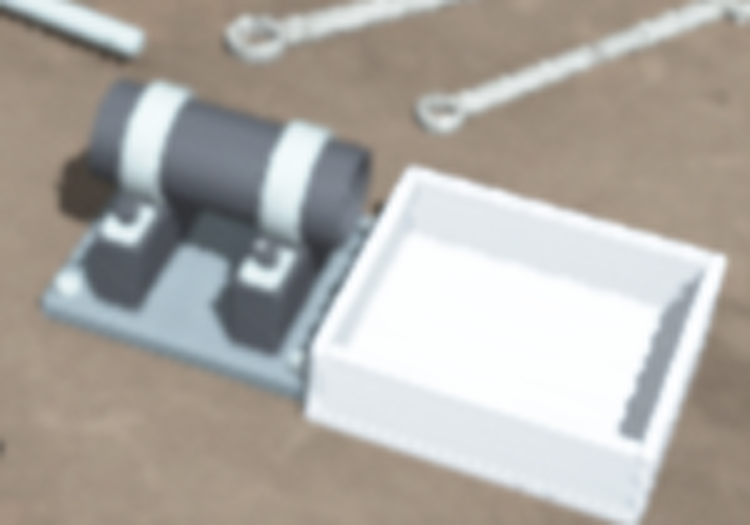

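```bash
cat > fit.py <<'E'
from h import *
from scipy.optimize import least_squares
T,S=load("top0"),load("scene0")
def px(c,s,x0,y0): return (np.array(c)+.5)/s-.5+[x0,y0]
def world(p,L): # L local pts with z abs
    L=np.array(L,float);c,s=np.cos(p[2]),np.sin(p[2])
    return np.c_[p[0]+c*L[:,0]-s*L[:,1],p[1]+s*L[:,0]+c*L[:,1],L[:,2]]
def fit(obs,p0):
    f=lambda p:np.concatenate([(proj(c,world(p,L))-u).ravel() for c,L,u in obs])
    r=least_squares(f,p0,loss='soft_l1'); print(r.x,np.degrees(r.x[2])); print(np.round(f(r.x).reshape(-1,2),1).tolist()); return r.x
# local +y is left of bore x. bore x ~ -y world; local y ~ +x world (up in top image)
tc=[[55,55,36],[177,55,36],[177,-55,36],[55,-55,36]]
tc=np.array(tc)/1000
pipe=fit([(T,tc,px([[357,108],[660,58],[725,322],[410,385]],5.5,270,160)),
     (S,tc,px([[412,168],[724,258],[645,460],[315,347]],5,280,200))],[.5,-.1,-1.5])
d=np.array([[185,0,14],[35,0,14]])/1000
h=np.array([[-35,14,28],[-35,-14,28]])/1000
drift=fit([(T,d,px([[643,104],[305,118]],5,140,150)),(T,h,px([[150,88],[152,153]],5,140,150)),
     (S,d,px([[738,243],[458,137]],5,160,160))],[.6,.2,-1.5])
short=fit([(T,np.array([[90,0,14],[35,0,14]])/1000,px([[327,424],[197,416]],5,140,150)),
 (S,np.array([[90,0,14],[35,0,14]])/1000,px([[282,296],[182,248]],5,160,160))],[.5,.2,-1.5])
np.savez("fit.npz",pipe=pipe,drift=drift,short=short)
th=np.linspace(0,6.28,24)
def ring(x,r,z):return np.c_[np.full(24,x),r*np.cos(th),z+r*np.sin(th)]
for n,c in(("top",T),("scene",S)):
    im=cv2.resize(c["image"][:,:,::-1],None,fx=4,fy=4,interpolation=cv2.INTER_CUBIC)
    def dr(p,L,col,cl=True):
        u=np.round((proj(c,world(p,L))+.5)*4-.5).astype(np.int32); cv2.polylines(im,[u],cl,col,1)
    dr(pipe,tc,(0,0,255))
    dr(pipe,np.c_[tc[:,:2],tc[:,2]*0],(255,0,0))
    for x in(-.05,.05): dr(pipe,ring(x,.02,.06),(0,255,0))
    for p,l in((drift,.185),(short,.09)):
        dr(p,[[-.035,-.014,.028],[-.035,.014,.028],[.035,.014,.028],[.035,-.014,.028]],(0,255,0))
        dr(p,[[.035,0,.014],[l,0,.014]],(0,0,255))
    a=(140*4,150*4,410*4,260*4) if n=="top" else (165*4,160*4,430*4,310*4)
    cv2.imwrite(f"pics/{n}_ov.png",cv2.resize(im[a[1]:a[3],a[0]:a[2]],None,fx=.74,fy=.74,interpolation=cv2.INTER_AREA))
E
python3 fit.py
```

```text
[ 0.50850104 -0.13450721 -1.39285242] -79.80456522615253
[[0.4, 0.5], [-0.2, 0.4], [-0.2, 0.9], [1.2, -0.9], [-0.2, -0.4], [0.1, 0.1], [0.9, -0.7], [-0.9, -0.5]]
[ 0.5892086   0.15268493 -1.51380448] -86.73460798064822
[[-0.2, 0.1], [0.8, 0.6], [-0.9, 0.3], [-1.3, -0.5], [0.4, 0.2], [1.4, 0.4]]
[ 0.45619312  0.19577892 -1.59299882] -91.27210909273767
[[-0.8, -0.2], [0.1, 0.7], [-0.2, 0.0], [1.9, 0.2]]
```

```bash
sleep 1
```

```text
(no output)
```

View pics/top_ov.png

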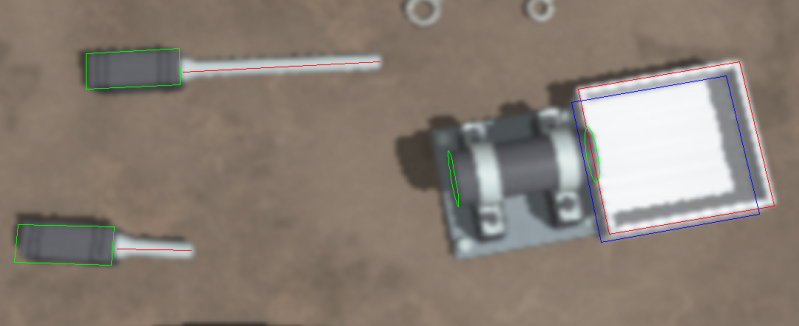

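View pics/scene_ov.png

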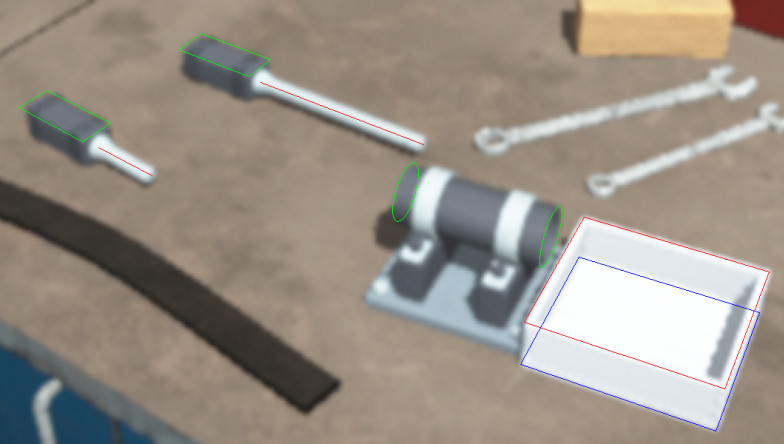

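```bash
python3 - <<'E'
from h import *
from scipy.spatial.transform import Rotation as R
T,S=load("top0"),load("scene0")
np.set_printoptions(precision=3,suppress=True)
for u,v in((95,165),(20,185),(70,220),(5,200)): print("scene",u,v,back(S,u,v,0),back(S,u,v,.15))
for u,v in((105,135),(30,205),(0,300),(100,300)): print("top",u,v,back(T,u,v,0))
r=R.from_rotvec([-.500039,-3.101426,.0024547]).as_matrix();print(r, np.degrees(np.arctan2(r[1,0],r[0,0])))
E
```

```text
scene 95 165 [0.445 0.53  0.   ] [0.321 0.287 0.15 ]
scene 20 185 [0.28  0.601 0.   ] [0.197 0.341 0.15 ]
scene 70 220 [0.274 0.377 0.   ] [0.192 0.171 0.15 ]
scene 5 200 [0.227 0.569 0.   ] [0.156 0.317 0.15 ]
top 105 135 [0.689 0.35  0.   ]
top 30 205 [0.521 0.504 0.   ]
top 0 300 [0.312 0.541 0.   ]
top 100 300 [0.313 0.326 0.   ]
[[-0.949  0.314 -0.   ]
 [ 0.314  0.949 -0.002]
 [-0.    -0.002 -1.   ]] 161.68219020747688
```

```bash
python3 - <<'E'
from h import *
np.set_printoptions(precision=3,suppress=True)
T,S=load("top0"),load("scene0")
print(proj(S,[[.228,.688,.24],[.228,.688,.4],[0,0,0],[.4,.4,.3]]))
for z in (0,.05,.1,.2,.3): print(z,back(S,275,293,z),back(T,307,275,z))
for z in (0,.05,.1,.2,.3): print(z,back(S,105,50,z))
im=S["image"][0:240,0:300,::-1]; cv2.imwrite("pics/left.png",cv2.resize(im,None,fx=2.5,fy=2.5,interpolation=cv2.INTER_CUBIC))
E
```

```text
[[ -64.41    90.53 ]
 [-103.265   12.034]
 [  49.074  415.404]
 [  75.528   66.678]]
0 [ 0.372 -0.117  0.   ] [ 0.368 -0.118  0.   ]
0.05 [ 0.337 -0.146  0.05 ] [ 0.366 -0.114  0.05 ]
0.1 [ 0.302 -0.174  0.1  ] [ 0.363 -0.11   0.1  ]
0.2 [ 0.231 -0.232  0.2  ] [ 0.359 -0.103  0.2  ]
0.3 [ 0.16  -0.289  0.3  ] [ 0.354 -0.095  0.3  ]
0 [1.026 1.294 0.   ]
0.05 [0.938 1.152 0.05 ]
0.1 [0.85  1.009 0.1  ]
0.2 [0.673 0.723 0.2  ]
0.3 [0.497 0.438 0.3  ]
```

```bash
sleep 1
```

```text
(no output)
```

View pics/left.png

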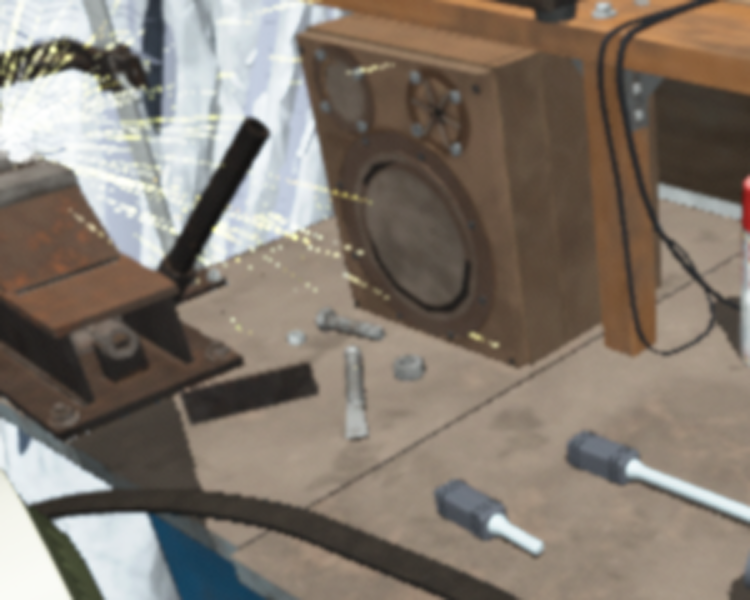

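```bash
python3 -m creep '[[[0,0,-4],0],[[0,0,-4],0],[[0,0,-4],0],[[-3.2,-2.5,0],0],[[-3.2,-2.5,0],0],[[-3.2,-2.5,0],0],[[-3.2,-2.5,0],0],[[-3.2,-2.5,0],0],[[-3.2,-2.5,0],0],[[0,0,0],0]]'
```

```text
time: 0.93
tcp_pos: [0.369, 0.4775, 0.3626]
eef_rot: [0.515, 3.096, -0.005]
ft_force: [0.7, -0.0, -0.1]
width: 1.004
```

```bash
cat >> h.py <<'E'
def need(target,yaw=None):
    from station import manip
    from scipy.spatial.transform import Rotation as R
    o=manip.get_obs(); r=R.from_rotvec(o["eef_rot"]).as_matrix()
    y=np.degrees(np.arctan2(r[1,0],r[0,0]))
    print("t",round(o["time"],2),"tcp",np.round(o["tcp_pos"],4),"yaw",round(y,2),"tilt z",np.round(r[:,2],3),"F",np.round(o["ft_force"],1),"w",round(o["width"],3),"q7",np.round(o["joint_positions"][[0,6]],2))
    print("need tool cm",np.round(r.T@(np.array(target)-o["tcp_pos"])*100,2), "turn",None if yaw is None else round(((y-yaw)+180)%360-180,2))
E
python3 -c "
from h import *; need([.5892,.1527,.2],93.27)"
```

```text
t 0.93 tcp [0.369  0.4775 0.3626] yaw 161.09 tilt z [ 0.003 -0.004 -1.   ] F [ 0.7 -0.  -0.1] w 1.004 q7 [-1.04  0.25]
need tool cm [-31.29 -23.56  16.44] turn 67.82
```

```bash
python3 -m creep '[[[-3.2,-2.4,0],0],[[-3.2,-2.4,0],0],[[-3.2,-2.4,0],0],[[-3.2,-2.4,0],0],[[-3.2,-2.4,0],0],[[-3.2,-2.4,0],0],[[-3.2,-2.4,0],0],[[-3.2,-2.4,0],0],[[-3.2,-2.4,0],0],[[-2.4,-2,0],0]]'
python3 -m creep '[[[0,0,1],7],[[0,0,1],7],[[0,0,1],7],[[0,0,1],7],[[0,0,2],7],[[0,0,2],7],[[0,0,2],7],[[0,0,2],7],[[0,0,2],7],[[0,0,2],4.8]]'
python3 -c "
from h import *; need([.5892,.1527,.1],93.27)"
```

```text
time: 1.77
tcp_pos: [0.5865, 0.1604, 0.3621]
eef_rot: [0.503, 3.101, -0.001]
ft_force: [-0.4, -0.3, -0.1]
width: 0.998
time: 2.6
tcp_pos: [0.5849, 0.1637, 0.2012]
eef_rot: [2.152, 2.288, -0.001]
ft_force: [0.6, 0.4, 0.7]
width: 0.997
t 2.6 tcp [0.5849 0.1637 0.2012] yaw 93.52 tilt z [-0. -0. -1.] F [0.6 0.4 0.7] w 0.997 q7 [-0.64  0.  ]
need tool cm [-1.12  0.37 10.12] turn 0.25
```

```bash
python3 -m creep '[[[-1.1,0.4,2],0],[[0,0,2],0],[[0,0,2],0],[[0,0,2],0],[[0,0,2],0],[[0,0,2],0],[[0,0,2],0],[[0,0,0],0],[[0,0,0],0],[[0,0,0],0]]'
python3 -c "
from h import *; need([.5892,.1527,.014],93.27)
from station import vision
for n in('scene','top'):
    c=vision.camera(n); np.savez(n+'1.npz',**c)
    x,y=(150,120) if n=='top' else (180,80)
    cv2.imwrite('pics/'+n+'1.png',cv2.resize(c['image'][y:y+140,x:x+180,::-1],None,fx=4,fy=4,interpolation=cv2.INTER_CUBIC))
"
```

```text
time: 3.43
tcp_pos: [0.5902, 0.1527, 0.063]
eef_rot: [2.145, 2.295, 0.001]
ft_force: [0.3, -0.5, 0.5]
width: 1.004
t 3.43 tcp [0.5902 0.1527 0.063 ] yaw 93.87 tilt z [ 0. -0. -1.] F [ 0.3 -0.5  0.5] w 1.004 q7 [-0.52  0.12]
need tool cm [ 0.01 -0.1   4.9 ] turn 0.6
```

```bash
sleep 1
```

```text
(no output)
```

View pics/scene1.png

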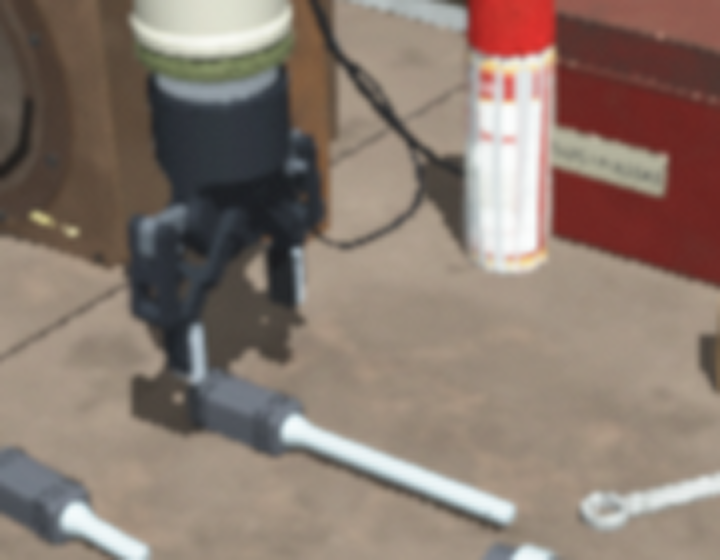

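View pics/top1.png

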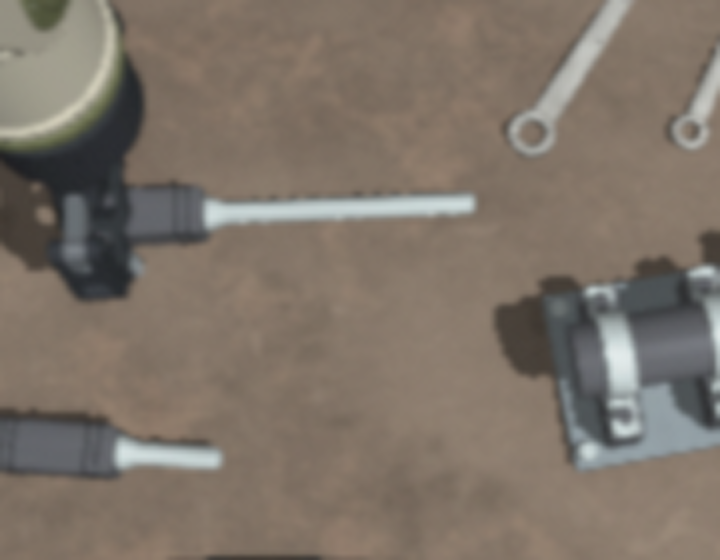

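```bash
python3 -c "
from h import *
T,S=load('top1'),load('scene1')
P=[[.5902-.045,.1527,.065],[.5902+.045,.1527,.065],[.589,.153,.014]]
print((proj(S,P)-[180,80])*4); print((proj(T,P)-[150,120])*4)"
```

```text
[[185.35171925 371.78775307]
 [288.39142493 304.81306428]
 [242.52300934 411.60450049]]
[[118.18559745 270.72069132]
 [127.01017058 108.64653246]
 [142.75548267 218.83283002]]
```

```bash
python3 -m creep '[[[0,-0.1,1],0.5],[[0,0,1],0],[[0,0,1],0],[[0,0,1],0],[[0,0,0.7],0],[[0,0,0],0],[[0,0,0],0],[[0,0,0],0],[[0,0,0],0],[[0,0,0],0]]'
python3 -c "
from h import *; need([.5892,.1527,.014],93.27)"
```

```text
time: 4.37
tcp_pos: [0.589, 0.1527, 0.0157]
eef_rot: [2.155, 2.286, 0.001]
ft_force: [-0.7, 0.4, 0.3]
width: 0.997
t 4.37 tcp [0.589  0.1527 0.0157] yaw 93.38 tilt z [ 0.001  0.    -1.   ] F [-0.7  0.4  0.3] w 0.997 q7 [-0.49  0.13]
need tool cm [0.   0.02 0.17] turn 0.11
```

```bash
python3 -m creep '[[[0,0,0],0],[[0,0,0],0],[[0,0,0],0],[[0,0,0],0],[[0,0,0],0],[[0,0,0],0],[[0,0,0],0],[[0,0,0],0],[[0,0,0],0],[[0,0,0],0]]' -1 80
python3 -c "
from h import *; need([.5892,.1527,.014],93.27)"
```

```text
time: 5.2
tcp_pos: [0.5891, 0.1526, 0.0157]
eef_rot: [2.155, 2.286, 0.001]
ft_force: [-0.6, -0.5, 5.6]
width: 0.311
t 5.2 tcp [0.5891 0.1526 0.0157] yaw 93.38 tilt z [ 0.001  0.    -1.   ] F [-0.6 -0.5  5.6] w 0.311 q7 [-0.49  0.13]
need tool cm [0.   0.01 0.17] turn 0.11
```

```bash
python3 -m creep '[[[0,0,-0.5],0],[[0,0,-1],0],[[0,0,-1],0],[[0,0,-1],0],[[0,0,-0.9],0],[[0,0,0],-3],[[0,0,0],-3.8],[[0,0,0],0],[[0,0,0],0],[[0,0,0],0]]'
python3 -c "
from h import *; need([.5892,.1527,.06],100.2)
from station import vision
for n in('scene','top'):
    c=vision.camera(n); np.savez(n+'2.npz',**c)
    x,y=(150,120) if n=='top' else (190,110)
    cv2.imwrite('pics/'+n+'2.png',cv2.resize(c['image'][y:y+140,x:x+180,::-1],None,fx=4,fy=4,interpolation=cv2.INTER_CUBIC))
"
```

```text
time: 6.03
tcp_pos: [0.5888, 0.1526, 0.0596]
eef_rot: [2.018, 2.408, 0.0]
ft_force: [-0.1, -0.1, -1.5]
width: 0.311
t 6.03 tcp [0.5888 0.1526 0.0596] yaw 100.06 tilt z [ 0.  0. -1.] F [-0.1 -0.1 -1.5] w 0.311 q7 [-0.5   0.19]
need tool cm [ 0.    0.04 -0.04] turn -0.14
```

```bash
sleep 1
```

```text
(no output)
```

View pics/scene2.png

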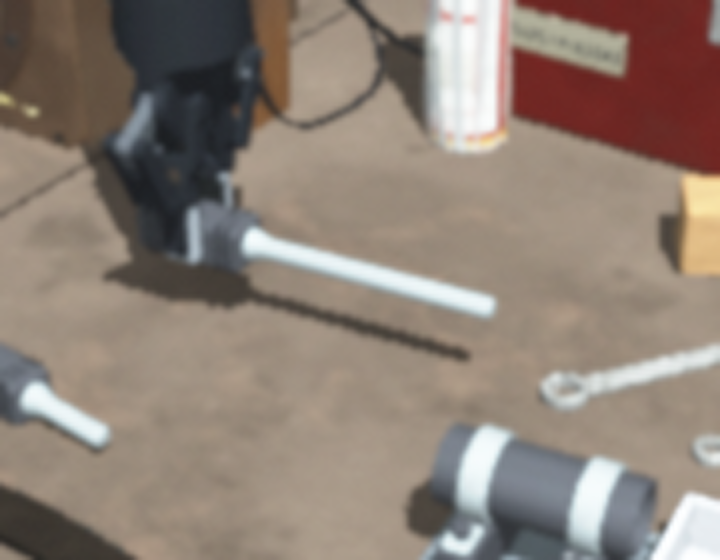

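View pics/top2.png

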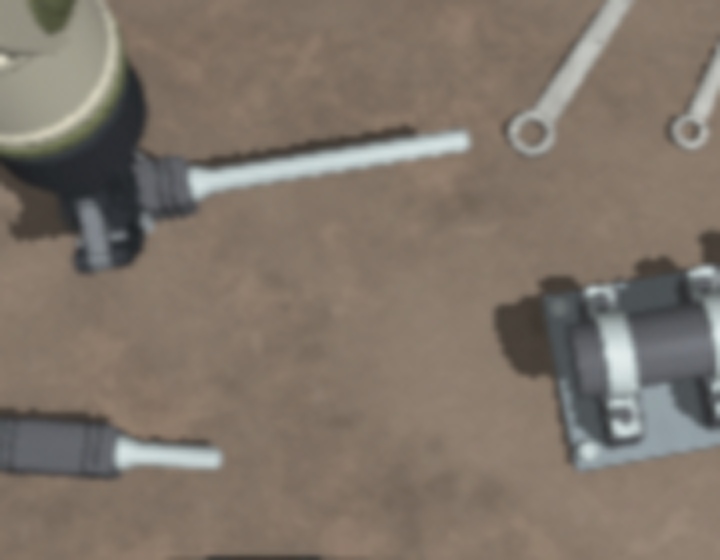

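```bash
cat >> h.py <<'E'
def tri(T,ut,S,us):
    from scipy.optimize import least_squares
    r=least_squares(lambda p:np.r_[proj(T,p)[0]-ut,proj(S,p)[0]-us],[.5,0,.05]);return r.x,r.fun
E
python3 -c "
from h import *
T,S=load('top2'),load('scene2')
px=lambda x,y,a,b:np.array([(x+.5)/4-.5+a,(y+.5)/4-.5+b])
t,e=tri(T,px(469,141,150,120),S,px(490,305,190,110)); r,e2=tri(T,px(193,182,150,120),S,px(245,243,190,110))
print(t,r,e,e2,np.linalg.norm(t-r),np.degrees(np.arctan2(t[1]-r[1],t[0]-r[0])))
f=np.load('fit.npz');g=np.array([.5888,.1526]);a=np.radians(-79.94);print('pred tip',g+.185*np.array([np.cos(a),np.sin(a)]))
print(f['drift'],f['pipe'])
"
```

```text
[ 0.61916388 -0.02991108  0.06209376] [0.59498161 0.11923575 0.05910076] [-0.19911668  0.18253484  0.26386667 -0.06166392] [-0.86263997  0.85696854  1.28020763 -0.21072464] 0.15112418429410093 -80.79036095609918
pred tip [ 0.62111568 -0.02955569]
[ 0.5892086   0.15268493 -1.51380448] [ 0.50850104 -0.13450721 -1.39285242]
```

```bash
python3 -c "
from h import *; need([.4616,.1263,.0596],100.2)"
```

```text
t 6.13 tcp [0.5888 0.1526 0.0594] yaw 100.11 tilt z [-0. -0. -1.] F [ 0.4  0.1 -1.8] w 0.309 q7 [-0.5   0.19]
need tool cm [ -0.36 -12.98  -0.02] turn -0.09
```

```bash
python3 -m creep '[[[0,-1,0],0],[[0,-2,0],0],[[-0.4,-2,0],0],[[0,-2,0],0],[[0,-2,0],0],[[0,-2,0],0],[[0,-1.2,0],0],[[0,-0.8,0],0],[[0,0,0],0],[[0,0,0],0]]'
python3 -c "
from h import *; need([.4616,.1263,.0596],100.2)
from station import vision
for n in('scene','top'):
    c=vision.camera(n); np.savez(n+'3.npz',**c)
    x,y=(190,150) if n=='top' else (200,150)
    cv2.imwrite('pics/'+n+'3.png',cv2.resize(c['image'][y:y+120,x:x+160,::-1],None,fx=5,fy=5,interpolation=cv2.INTER_CUBIC))
"
```

```text
time: 6.97
tcp_pos: [0.4619, 0.1258, 0.0594]
eef_rot: [2.016, 2.409, 0.001]
ft_force: [0.9, 0.3, -2.5]
width: 0.31
t 6.97 tcp [0.4619 0.1258 0.0594] yaw 100.17 tilt z [ 0.001  0.    -1.   ] F [ 0.9  0.3 -2.5] w 0.31 q7 [-0.49  0.21]
need tool cm [ 0.06 -0.02 -0.02] turn -0.03
```

```bash
sleep 1
```

```text
(no output)
```

View pics/scene3.png

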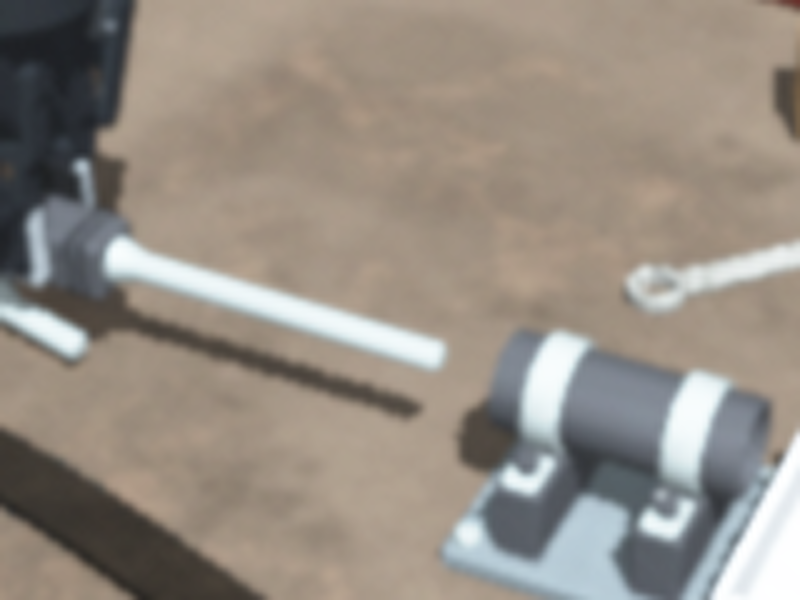

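View pics/top3.png

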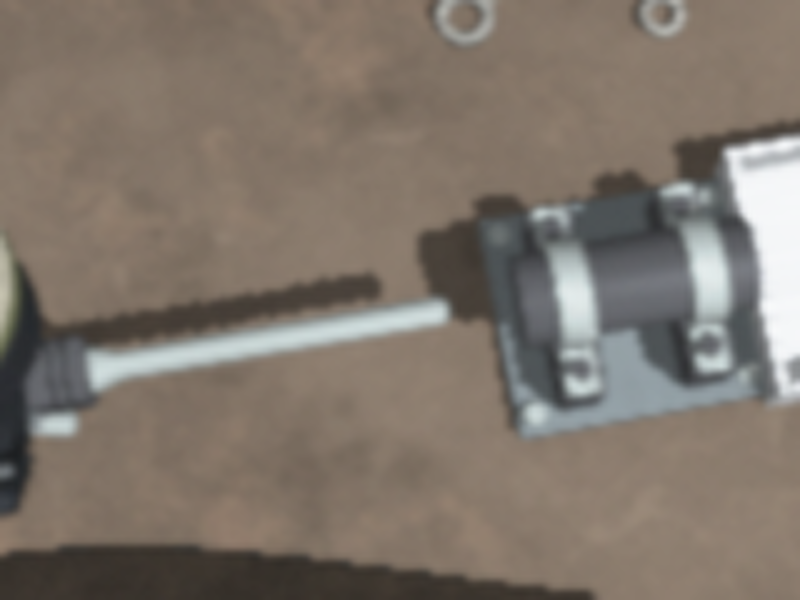

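```bash
python3 -m creep '[[[-0.5,0,0],0],[[-0.8,0,0],0],[[-0.8,0,0],0],[[-0.8,0,0],0],[[-0.8,0,0],0],[[-0.8,0,0],0],[[-0.5,0,0],0],[[0,0,0],0],[[0,0,0],0],[[0,0,0],0]]'
python3 -c "
from h import *; need([.4616+.05*.1771,.1263-.05*.9842,.0596],100.2)
from station import vision
for n in('scene','top'):
    c=vision.camera(n); np.savez(n+'4.npz',**c)
    x,y=(190,150) if n=='top' else (200,150)
    cv2.imwrite('pics/'+n+'4.png',cv2.resize(c['image'][y:y+120,x:x+160,::-1],None,fx=5,fy=5,interpolation=cv2.INTER_CUBIC))
"
```

```text
time: 7.9
tcp_pos: [0.4703, 0.0767, 0.0593]
eef_rot: [-2.015, -2.41, -0.0]
ft_force: [0.2, 0.6, -2.1]
width: 0.31
t 7.9 tcp [0.4703 0.0767 0.0593] yaw 100.19 tilt z [-0.  0. -1.] F [ 0.2  0.6 -2.1] w 0.31 q7 [-0.37  0.28]
need tool cm [ 0.03  0.02 -0.03] turn -0.01
```

```bash
sleep 1
```

```text
(no output)
```

View pics/scene4.png

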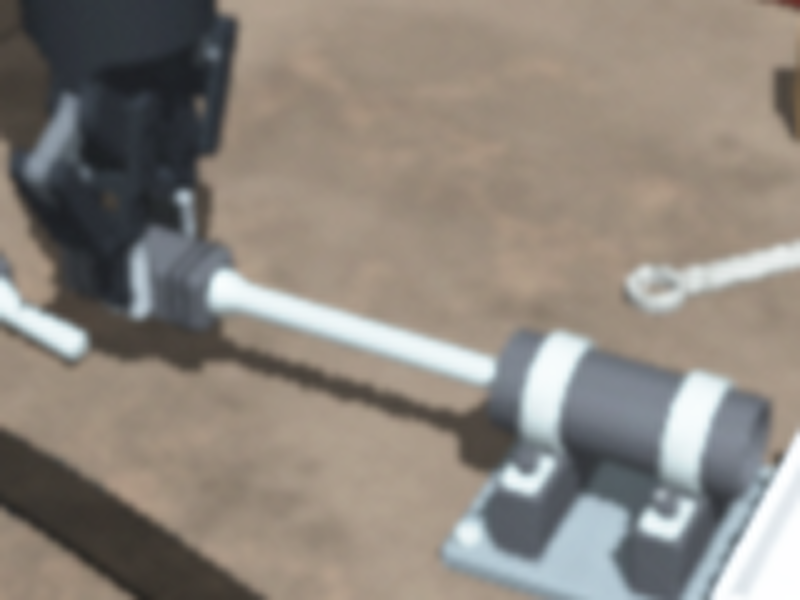

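View pics/top4.png

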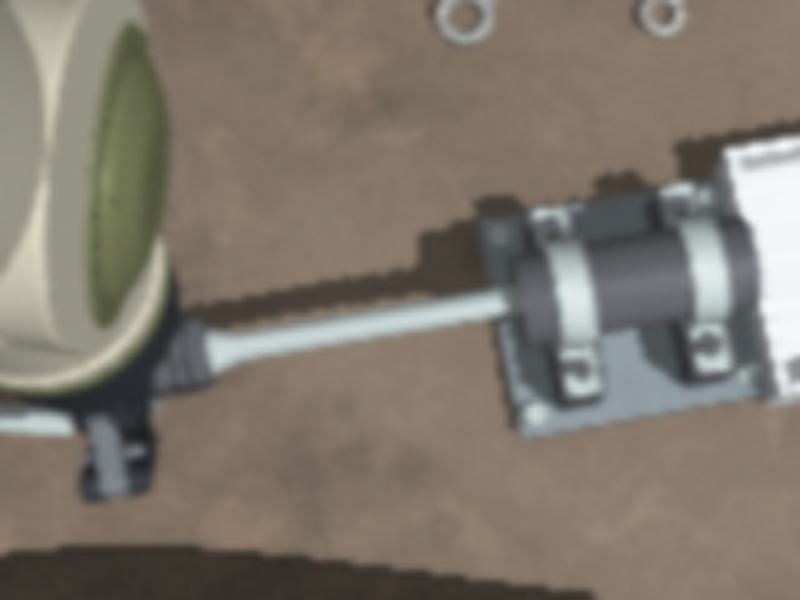

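The shank enters the mouth near its centre (top crop ~(512,302)) and there is no side force. I'll keep pushing.

```bash
python3 -m creep '[[[-0.5,0,0],0],[[-0.6,0,0],0],[[-0.6,0,0],0],[[-0.6,0,0],0],[[-0.6,0,0],0],[[-0.6,0,0],0],[[-0.6,0,0],0],[[-0.6,0,0],0],[[-0.3,0,0],0],[[0,0,0],0]]'
python3 -c "
from h import *; need([.4616+.1*.1771,.1263-.1*.9842,.0596],100.2)"
python3 -m creep '[[[-0.4,0,0],0],[[-0.4,0,0],0],[[-0.4,0,0],0],[[-0.4,0,0],0],[[-0.4,0,0],0],[[-0.4,0,0],0],[[-0.4,0,0],0],[[-0.4,0,0],0],[[-0.4,0,0],0],[[-0.4,0,0],0]]'
python3 -c "
from h import *; need([.4616+.14*.1771,.1263-.14*.9842,.0596],100.2)
from station import vision
for n in('scene','top'):
    c=vision.camera(n); np.savez(n+'5.npz',**c)
    x,y=(260,150) if n=='top' else (280,180)
    cv2.imwrite('pics/'+n+'5.png',cv2.resize(c['image'][y:y+120,x:x+160,::-1],None,fx=5,fy=5,interpolation=cv2.INTER_CUBIC))
"
```

```text
time: 8.83
tcp_pos: [0.4794, 0.0262, 0.0593]
eef_rot: [2.017, 2.408, -0.0]
ft_force: [-0.0, 0.5, -1.6]
width: 0.307
t 8.83 tcp [0.4794 0.0262 0.0593] yaw 100.1 tilt z [ 0. -0. -1.] F [-0.   0.5 -1.6] w 0.307 q7 [-0.26  0.35]
need tool cm [ 0.16  0.02 -0.03] turn -0.1
time: 9.67
tcp_pos: [0.4861, -0.0128, 0.0592]
eef_rot: [-2.016, -2.409, 0.001]
ft_force: [0.3, -1.1, -2.5]
width: 0.311
t 9.67 tcp [ 0.4861 -0.0128  0.0592] yaw 100.15 tilt z [-0. -0. -1.] F [ 0.3 -1.1 -2.5] w 0.311 q7 [-0.17  0.41]
need tool cm [ 0.12  0.05 -0.04] turn -0.05
```

```bash
sleep 1
```

```text
(no output)
```

View pics/scene5.png

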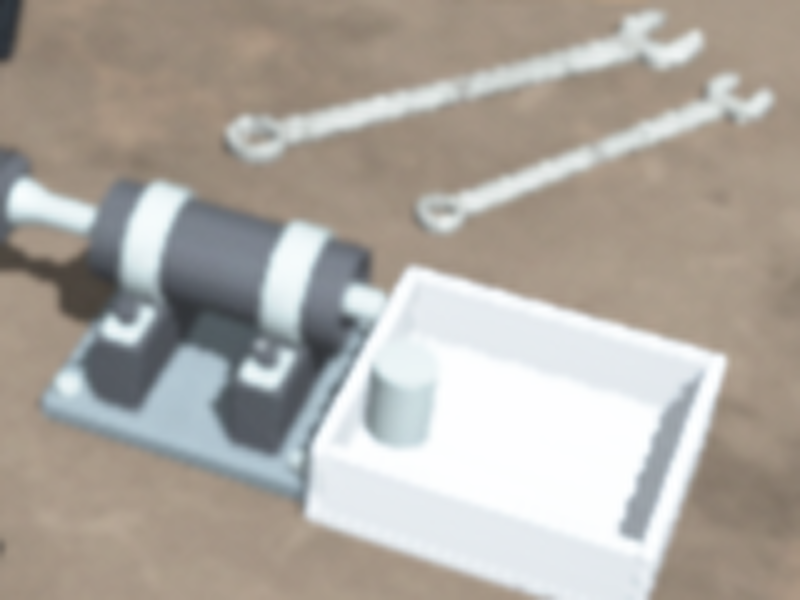

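View pics/top5.png

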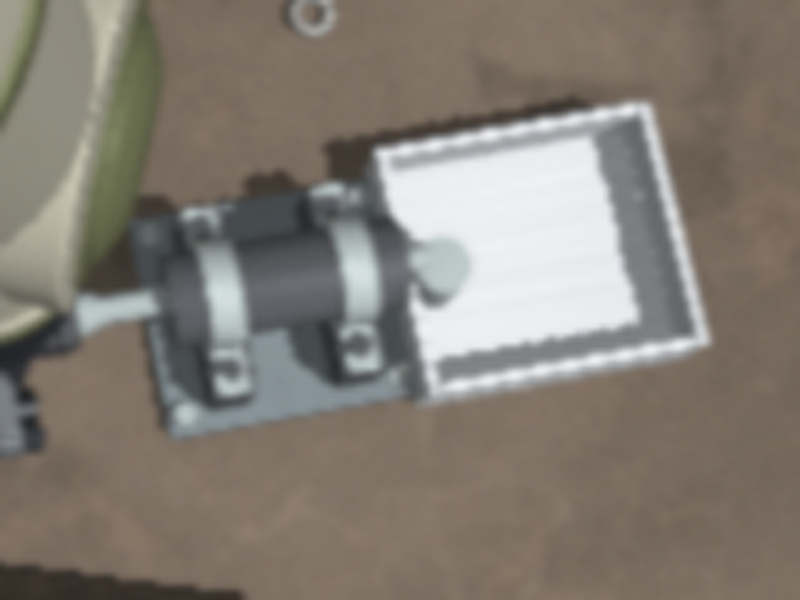

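The slug has dropped out and stands upright in the tray (scene crop ~(400,395)), and the shank tip shows beyond the far mouth. Now I'll withdraw the drift.

```bash
python3 -m creep '[[[0.5,0,0],0],[[1.5,0,0],0],[[2,0,0],0],[[2,0,0],0],[[2,0,0],0],[[2,0,0],0],[[2,0,0],0],[[2,0,0],0],[[1,0,0],0],[[0,0,0],0]]'
python3 -c "
from h import *; need([.575,.14,.0596],93.3)"
```

```text
time: 10.6
tcp_pos: [0.4591, 0.1384, 0.0592]
eef_rot: [-2.01, -2.413, -0.001]
ft_force: [-0.2, 0.3, -3.0]
width: 0.309
t 10.6 tcp [0.4591 0.1384 0.0592] yaw 100.43 tilt z [-0.     0.001 -1.   ] F [-0.2  0.3 -3. ] w 0.309 q7 [-0.52  0.2 ]
need tool cm [-1.94 11.43 -0.05] turn 7.13
```

```bash
python3 -m creep '[[[0,1,0],0],[[0,2,0],0],[[0,2,0],0],[[0,2,0],0],[[0,2,0],0],[[0,1.5,0],0],[[0,1,0],3.5],[[0,0,0],3.5],[[0,0,0],0],[[0,0,0],0]]'
python3 -c "
from h import *; need([.575,.15,.0157],93.3)"
```

```text
time: 11.43
tcp_pos: [0.5733, 0.1544, 0.0592]
eef_rot: [2.158, 2.282, -0.001]
ft_force: [-0.4, -0.5, -2.1]
width: 0.311
t 11.43 tcp [0.5733 0.1544 0.0592] yaw 93.19 tilt z [-0.    -0.001 -1.   ] F [-0.4 -0.5 -2.1] w 0.311 q7 [-0.53  0.11]
need tool cm [-0.44  0.14  4.35] turn -0.11
```

```bash
python3 -m creep '[[[0,0,0.8],0],[[0,0,1],0],[[0,0,1],0],[[0,0,0.7],0],[[0,0,0.4],0],[[0,0,0.2],0],[[0,0,0.1],0],[[0,0,0],0],[[0,0,0],0],[[0,0,0],0]]'
python3 -c "
from h import *; need([.575,.15,.0157],93.3)"
```

```text
time: 12.27
tcp_pos: [0.5732, 0.156, 0.0176]
eef_rot: [2.159, 2.282, 0.001]
ft_force: [0.9, -0.8, -2.3]
width: 0.312
t 12.27 tcp [0.5732 0.156  0.0176] yaw 93.19 tilt z [ 0.001  0.    -1.   ] F [ 0.9 -0.8 -2.3] w 0.312 q7 [-0.5   0.13]
need tool cm [-0.61  0.15  0.19] turn -0.11
```

```bash
python3 -m creep '[[[0,0,0.1],0],[[0,0,0.1],0],[[0,0,0],0],[[0,0,0],0],[[0,0,0],0],[[0,0,0],0],[[0,0,0],0],[[0,0,0],0],[[0,0,0],0],[[0,0,0],0]]'
python3 -c "
from h import *; need([.575,.15,.0157],93.3)"
python3 -m creep '[[[0,0,0],0],[[0,0,0],0],[[0,0,0],0],[[0,0,0],0],[[0,0,0],0],[[0,0,0],0],[[0,0,0],0],[[0,0,0],0],[[0,0,0],0],[[0,0,0],0]]' 1
python3 -m creep '[[[0,0,-0.5],0],[[0,0,-1],0],[[0,0,-2],0],[[0,0,-3],0],[[0,0,-3],0],[[0,0,-3],0],[[0,0,-3],0],[[0,0,-2],0],[[0,0,0],0],[[0,0,0],0]]'
python3 -c "
from h import *; need([.575,.15,.0157],93.3)
from station import vision
for n in('scene','top'):
    c=vision.camera(n); np.savez(n+'6.npz',**c)
    x,y=(150,100) if n=='top' else (160,130)
    cv2.imwrite('pics/'+n+'6.png',cv2.resize(c['image'][y:y+190,x:x+265,::-1],None,fx=3,fy=3,interpolation=cv2.INTER_CUBIC))
"
```

```text
time: 13.1
tcp_pos: [0.5732, 0.1559, 0.0159]
eef_rot: [2.159, 2.282, 0.001]
ft_force: [-1.9, -0.7, 6.1]
width: 0.309
t 13.1 tcp [0.5732 0.1559 0.0159] yaw 93.18 tilt z [ 0.001  0.    -1.   ] F [-1.9 -0.7  6.1] w 0.309 q7 [-0.5   0.13]
need tool cm [-0.6   0.15  0.02] turn -0.12
time: 13.93
tcp_pos: [0.573, 0.1558, 0.0153]
eef_rot: [2.159, 2.282, -0.0]
ft_force: [0.0, 0.2, 0.1]
width: 1.0
time: 14.77
tcp_pos: [0.5733, 0.1562, 0.1922]
eef_rot: [2.158, 2.282, 0.005]
ft_force: [-0.0, -0.4, -1.0]
width: 1.002
t 14.77 tcp [0.5733 0.1562 0.1922] yaw 93.19 tilt z [ 0.003  0.002 -1.   ] F [-0.  -0.4 -1. ] w 1.002 q7 [-0.64  0.02]
need tool cm [-0.65  0.08 17.65] turn -0.11
```

```bash
sleep 1
```

```text
(no output)
```

View pics/scene6.png

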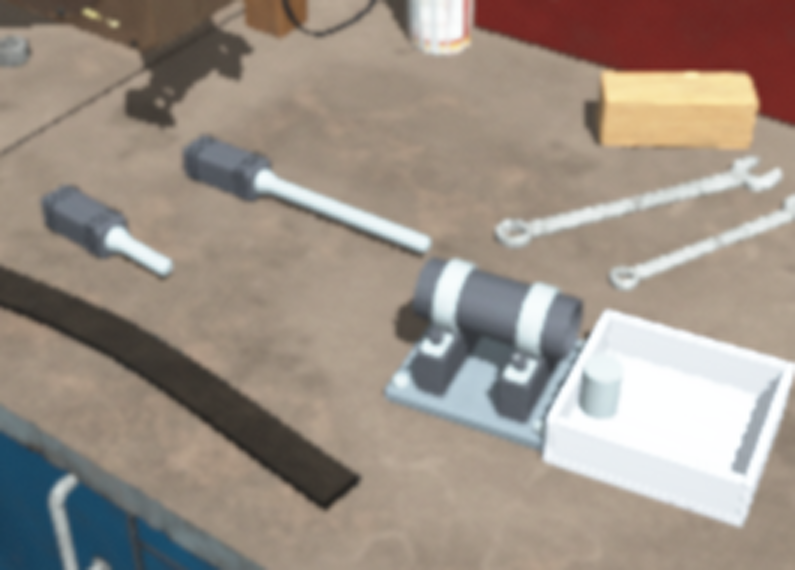

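View pics/top6.png

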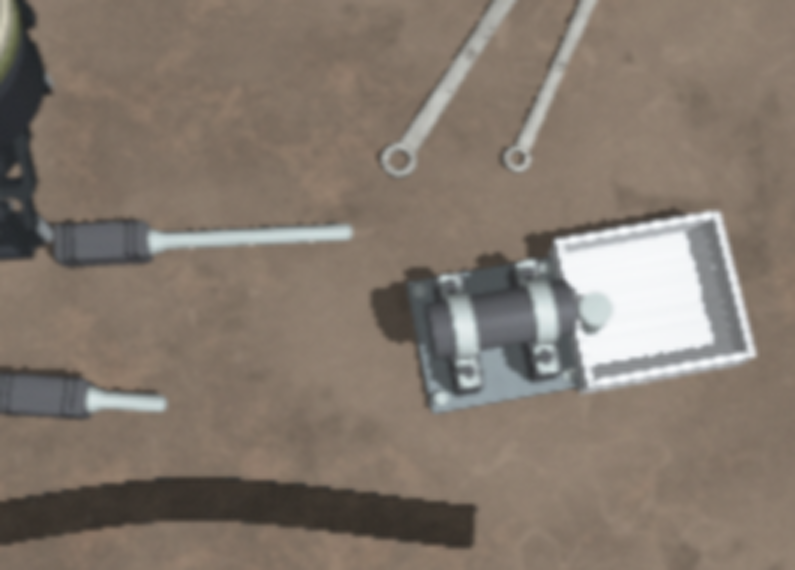

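```bash
python3 -c "
from station import finish_job
print(finish_job())"
```

```text
the job is handed in; nothing more can be done
None
```

The slug is out of the pipe and in the tray, the long drift is back on the open bench, and I handed the job in at about 15 s of the 45 s allowed. No verdict was reported.

I gripped the long drift by its handle, lined it up with the bore, and pushed its tip to about 60 mm past the pipe's middle. I then drew it out and laid it down about 16 mm from where it started.

**Slug:** the last pictures show it standing upright on its end against the tray's near side. It looked the same in the pictures about 5 s apart.

**Long drift:** the last pictures show it lying flat and clear of the pipe. I judged this by eye and did not measure its final height.

**Short drift:** its tip appears in the same place as at the start, to within about a pixel.

**Robot:** the gripper was open and raised clear, and the readings I took between moves never exceeded about 7 N.

**Disagreements between checks:**
- The model fits left errors of up to about 2 pixels.
- After the lift, the camera put the drift tip about 2 mm from where the robot pose predicted, with roughly 1° of pitch.

Both were well inside the 10 mm clearance the shank has in the bore.

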